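Crank the sample round and take its temperature

ROBOT

A 6-joint arm with a two-finger parallel gripper is mounted at the origin on the work surface. World frame = base frame: x ahead of the robot, y to its left, z up, the work surface at z = 0. Lengths are in m, angles in rad, forces in N, time in s.
With the tool pointing down it reaches from about 0.425 to 0.95 m from the base axis. Payload 3.5 kg.
Tool frame: the origin (TCP) lies midway between the tips of the shut fingers; the grasp point (between the pads) lies 19 mm behind it; z points along the fingers, y is the line along which they close (so a half turn about z gives the same grasp; the last joint's range is limited). The gripper opens to 85 mm and grips with 20 to 120 N. Pads are 22 mm wide; open, the fingers measure 114 mm over their backs; the gripper's body (76 mm by 85 mm) begins 54 mm behind the grasp point. The pads swing forward as they close: fully open they stand 13 mm farther back than shut.
Start: joints at [1.189, 0.286, 1.577, -0, 1.279, -0.15], TCP at [0.155, 0.657, 0.231] pointing down, gripper open.
Joint ranges: [-2.77, 2.77], [-0.9, 2.22], [0.21, 2.48], [-1.53, 4.67], [0.24, 2.81], [-2.84, 2.84]. Speed limits (rad/s): [2.79, 2.79, 3.14, 3.14, 3.14, 3.14].

INTERFACE

Orientations are given as a unit quaternion [x, y, z, w].
In Python, from plant import ctrl gives the robot as it stands. The module is installed in compiled form; this text tells all that it offers.
- The arm moves only by the shell command python3 -m inch 'ROWS' [FORCE]. ROWS is JSON, a list of rows, each a list of 5 numbers: the closure, from 0 (fully open) to 1 (shut), then the shift along the tool's x, y, z in m, then the turn about the tool's z in degrees. A call has 1 to 5 rows; each row is the pose to reach, as a shift and turn from the pose commanded when the call began, along the tool's axes at that moment; what a row does not reach only later rows make up. A row lasts 1/12 s, in which the tool goes at most 41.7 mm and 7.16 degrees, less where a joint would pass 70% of its speed; a pose out of reach is approached as far as the arm can. A call with a gripper value outside its range is refused whole. The fingers move at their own pace and stop on an object; FORCE is the grip in N (left out, the last holds). Time passes only in rows, so rows that repeat a pose let the fingers close. It gives the time, the measured TCP pose, the force, the opening and the grip force at its end, in the units of the state.
- ctrl.get_state(): the state, without advancing time (a new reading comes with each control period).
- ctrl.read_camera(name): name is "side" or "top"; returns a dict with "pixels" (480x640x3 uint8, red, green, blue), "depth" (480x640 float32, m along the optical axis (not along the pixel's ray), 0 where there is no reading), "fx", "fy", "cx", "cy" (pixels), "D" ([k1, k2, p1, p2, k3] as OpenCV has them; the pictures are not rectified), "xyz" and "rotation" of the camera in the world. Camera axes: x right, y down, z forward; pixel columns grow to the right and rows downward; lengths in m; the calibration is good to about 2 mm. A picture is of the moment at which its call begins.
- ctrl.sign_off(): hands the job in; it is judged then, once.
Trained networks look in a picture, given as the dict that the camera call returned (one of the last four; its "shot" number tells which), for a name from the list of things; names that differ only in an ending like _2 or _b are one class to them, and where a whole thing is asked for, a point or a joint stands for the part that bears it (a point fixed in the world has none). Each returns a list of dicts, best first, with "score" (0 to 1); they miss things now and then, are a little off and sometimes report something else, mostly with a low value. They report only what shows in the picture. A call takes as long as a camera call. They do not tell look-alikes from the thing itself.
- ctrl.spot_in(query, picture): "at" ([column, row] in pixels, amid what is visible of it).
- ctrl.tip_of(query, picture): "at" ([column, row] in pixels: a listed point, or the origin of a listed thing).
The state is a dict: "time": time; "qpos": joint angles; "dq": joint speeds; "joint_efforts": joint torques, N m; "eef_pos": TCP position; "tcp_rot": TCP orientation; "contact_force": force on the tool from outside, world axes, zero at the start; "wrist_torque": the same for the moment, N m; "opening": opening from 0.0 (shut) to 1.0 (fully open); "finger_force": force on a finger pad.
Only numpy, scipy, OpenCV 4.12 (cv2) and the standard library are available. Lean on these libraries where they do the work, as an engineer would, in place of code of your own. Each camera call takes 0.05 s, during which the arm holds its last target. There are 200 camera calls.

TASK

Wind the hand crank until the sloping steel plate on the sample tub stands over the pointer at the front of the turntable. Then take the contact thermometer wand from its rest, point it squarely at the middle of the plate and hold its sprung tip lightly pressed on the plate, steady for about two seconds, without pushing hard. Lay the wand back in its rest as it was, leaving the tub facing the pointer and the cup, dish and magnifier where they are.

Things in the scene. Friction and masses are not known exactly. Their poses are not given: they have to be found in the camera images.
- stage: grey gearbox 365 x 180 x 40 mm, fixed to the table. Origin: on the table under the turntable's axis. Its front is its -x side, where a flat steel pointer 34 mm wide juts out to x = -145 mm at y = 0. The crank's axis stands at x = +200 mm, y = 0. z up.
- turntable: the turntable (disc 156 mm across; clamped on it the white tub, 116 mm across, top 131 mm above the table, with its plate on its -x side). Origin: on its vertical axis at the table; its axes agree with the stage's when the plate is over the pointer. No stops. It turns 1/4 as far as the crank, the same way round.
- crank (a joint): turn of the hand crank about its vertical axis, rad, counter-clockwise from above; turns freely without end, stays where left; four times the turntable's turn from the pointer (at 0 the arm points along the stage's +x)
- crank_knob (a point): middle of the top part of the crank's upright round black knob, 24 mm across, from 72 to 112 mm above the table; this point is on its axis, 98 mm above the table and 45 mm from the crank's axis. The knob spins freely on its pin
- plate_out (a point): sloping steel plate (disc 50 mm across) on a round mount on the tub's side. The point: centre of the plate's face when fully out, 90 mm from the turntable's axis, 115 mm above the table; z points out of the plate, 30 degrees above level; y is level. The plate really sits 0 to 14 mm deeper (towards -z), each time different, not measured: find it by touch.
- wand: contact thermometer wand, 220 g: grey box handle 140 long (x -80 to +60 mm), 34 wide (y), 30 high (z 0 to 30 mm), then a round black nose 24 mm across to x = 84 and a steel tip 16 mm across to x = 100 mm. Origin: underside of the handle, near the centre of mass; x points to the tip, z up as it lies in the rest. The tip's axis is at z = 15 mm.
- wand_tip (a point): middle of the end face of the wand's steel tip. The tip is sprung: it goes in up to 7 mm, from 1 N to about 9.6 N, then it is against its stop
- rest: dark steel rest fixed to the table: base 140 x 90 x 6 mm, two saddles 12 mm thick at x = -55 and +35 mm carry the wand, underside 30 mm above the table, its x along the rest's x, between cheeks 48 mm apart rising to 46 mm. Origin: on the table right below the wand's origin when in place. Fingers take the wand from above between the saddles, about x = -10 mm.
- tumbler: blue cup, 74 mm across, 125 mm high, origin under its centre; leave alone
- dish: covered sample dish, 90 mm across, 16 mm high, origin under its centre; leave alone
- magnifier: magnifying glass lying flat, 84 mm across, 12 mm thick, handle to x = -127 mm, origin under the lens; leave alone
Not all that is in view belongs to the job. Of the things that look like the wand, the middle-sized one is meant.

How it is judged:
By the outcome, as a careful person would: the job done as asked, in the order asked, and still so for the second after the job is handed in, with the robot touching nothing.
It also fails if it takes over 70 s, if anything falls off the work surface, if the arm or the gripper's body presses on something with over 40 N, if the wrist force passes 120 N, or if a joint passes its speed limit or range.

## Working session

There is one attempt and no reset: what is moved stays moved. The work goes in short steps, Python scripts to look and compute and a shell command to move; the robot and the scene stay as the last step left them, time stands still between calls to the robot, and variables do not carry over. Pictures are saved under pics/ and viewed, at most 13 in all, crops included, and the job is handed in when it is done.

```bash
mkdir -p pics; cat > h.py <<'E'
import numpy as np, cv2
from plant import ctrl
from scipy.spatial.transform import Rotation as R
def rot(p):
    r=np.array(p["rotation"],float)
    return r if r.shape==(3,3) else R.from_quat(r).as_matrix()
def ray(p,uv):
    K=np.array([[p["fx"],0,p["cx"]],[0,p["fy"],p["cy"]],[0,0,1]])
    u=cv2.undistortPoints(np.array([[uv]],float),K,np.array(p["D"],float))[0,0]
    return rot(p)@np.array([u[0],u[1],1.])
def at_z(p,uv,z):
    d=ray(p,uv);o=np.array(p["xyz"]);return o+d*(z-o[2])/d[2]
def at_depth(p,uv):
    u,v=np.round(uv).astype(int);w=p["depth"][max(v-1,0):v+2,max(u-1,0):u+2];w=w[w>0]
    return np.array(p["xyz"])+ray(p,uv)*np.median(w) if w.size else None
def proj(p,X):
    K=np.array([[p["fx"],0,p["cx"]],[0,p["fy"],p["cy"]],[0,0,1]])
    M=rot(p).T
    return cv2.projectPoints(np.array(X,float).reshape(-1,3),cv2.Rodrigues(M)[0],-M@np.array(p["xyz"]),K,np.array(p["D"],float))[0][:,0]
def save(p,n): cv2.imwrite(n,cv2.cvtColor(p["pixels"],cv2.COLOR_RGB2BGR))
E
python3 - <<'E'
from h import *
np.set_printoptions(precision=4,suppress=True)
for c in("top","side"):
    p=ctrl.read_camera(c);save(p,f"pics/{c}0.png");print(c,p["xyz"],rot(p)[:,2],p["fx"])
    for q in("stage","turntable","crank_knob","plate_out","wand","wand_tip","rest","tumbler","dish","magnifier"):
        for f in("tip_of","spot_in"):
            for r in getattr(ctrl,f)(q,p)[:4]:
                print(q,f,np.round(r["at"],1),round(r["score"],2),at_depth(p,r["at"]))
s=ctrl.get_state();print(s)
E
```

```text
top [ 0.4303 -0.0686  1.2177] [ 0.0943  0.0072 -0.9955] 567.67064790009
stage tip_of [258.8 256.4] 0.67 [0.5108 0.0506 0.131 ]
stage spot_in [217.4 254.3] 0.96 [0.5217 0.1469 0.0394]
stage spot_in [300.  138.4] 0.17 [ 0.778  -0.0222  0.0073]
turntable tip_of [259.8 255.8] 0.74 [0.5119 0.0486 0.1316]
turntable spot_in [253.7 255. ] 0.73 [0.5134 0.0604 0.1313]
crank_knob tip_of [167.1 241.9] 0.88 [0.5404 0.2333 0.1087]
crank_knob spot_in [163.  252.8] 0.92 [0.5217 0.2505 0.0735]
plate_out tip_of [229.8 293.7] 0.75 [0.4397 0.112  0.0862]
plate_out spot_in [255.  256.6] 0.55 [0.5104 0.0579 0.1311]
plate_out spot_in [425.6 253.8] 0.24 [ 0.5268 -0.2919  0.0079]
wand tip_of [374.1 349.9] 0.84 [ 0.3267 -0.1781  0.0391]
wand tip_of [486.8 317.2] 0.69 [ 0.3938 -0.4144  0.0209]
wand tip_of [429.1 244.5] 0.56 [ 0.5417 -0.2897  0.0598]
wand tip_of [461.6 178.2] 0.42 [ 0.6909 -0.3718  0.0062]
wand spot_in [431.7 243. ] 0.94 [ 0.5448 -0.295   0.0602]
wand spot_in [491.3 318.7] 0.85 [ 0.3908 -0.4234  0.0218]
wand spot_in [377.7 349. ] 0.59 [ 0.3285 -0.1855  0.0386]
wand_tip tip_of [429.2 380.6] 0.54
[... 2396 characters left out ...]
62 -0.1527  0.0146]
magnifier tip_of [415.3 375.5] 0.66 [ 0.6942 -0.3714  0.0077]
magnifier spot_in [422.8 378. ] 0.62 [ 0.7069 -0.3778  0.0068]
magnifier spot_in [321.6 356.4] 0.44 [ 0.527  -0.3074  0.0045]
{'time': 2.1, 'qpos': array([ 1.189 ,  0.2863,  1.5767, -0.    ,  1.2786, -0.15  ]), 'dq': array([ 0.001 ,  0.    ,  0.0004, -0.    ,  0.0001, -0.0011]), 'joint_efforts': array([ -0.0018, -40.5955, -29.2924,  -0.0002,   0.0006,   0.    ]), 'eef_pos': array([0.155 , 0.657 , 0.2313]), 'tcp_rot': array([0.1156, 0.9933, 0.    , 0.    ]), 'contact_force': array([ 0.6441, -0.1164,  0.1999]), 'wrist_torque': array([ 0.0539, -0.0542,  0.0159]), 'finger_force': 0.0, 'opening': 0.9995343010834105}
```

View pictures.

View pics/top0.png

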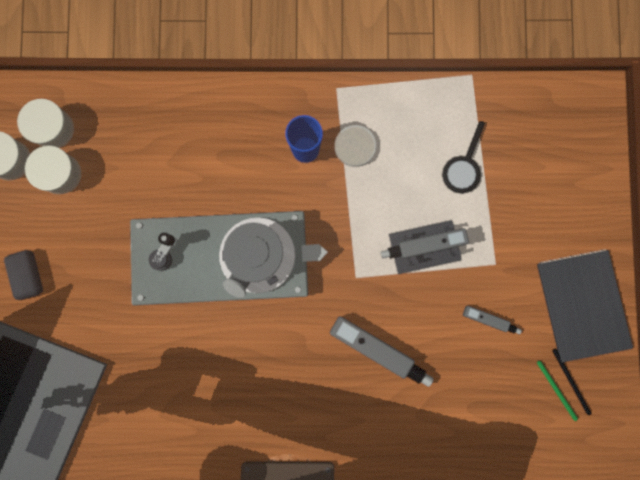

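View pics/side0.png

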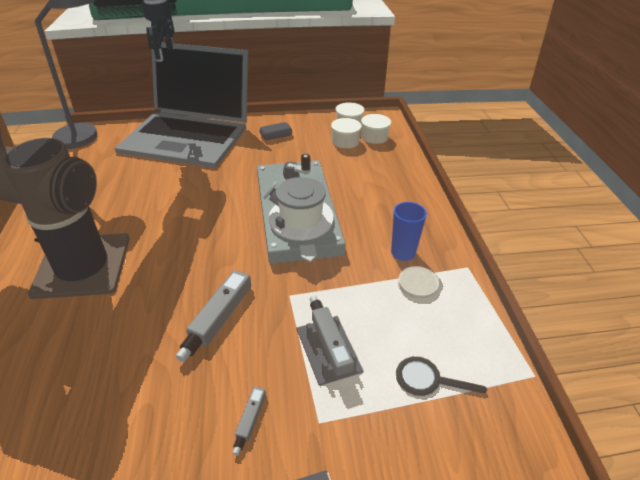

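Candidates for the wand: the one in the rest (430,243, mid-sized), a large one lying on the table (380,350) and a small one (491,319). I choose the one in the rest. The stage's pointer faces right (320,254) in the top view, which is world -y. The plate is at about (235,288). Next I'll measure exactly and check with a crop.

```bash
cat >> h.py <<'E'
def cloud(p):
    v,u=np.mgrid[0:480,0:640];K=np.array([[p["fx"],0,p["cx"]],[0,p["fy"],p["cy"]],[0,0,1]])
    n=cv2.undistortPoints(np.stack([u,v],-1).reshape(-1,1,2).astype(float),K,np.array(p["D"],float))[:,0]
    d=p["depth"].reshape(-1,1);X=np.array(p["xyz"])+(np.c_[n,np.ones(len(n))]*d)@rot(p).T
    X[d[:,0]<=0]=np.nan;return X.reshape(480,640,3)
def rect(X,box,z0,z1):
    P=X.reshape(-1,3);m=(P[:,0]>box[0])&(P[:,0]<box[1])&(P[:,1]>box[2])&(P[:,1]<box[3])&(P[:,2]>z0)&(P[:,2]<z1)
    P=P[m];return P,cv2.minAreaRect((P[:,:2]*1000).astype(np.float32))
E
python3 - <<'E'
from h import *
np.set_printoptions(precision=4,suppress=True)
p=ctrl.read_camera("top");X=cloud(p)
P,r=rect(X,(.38,.66,-.04,.36),.034,.046);print("stage",r,len(P))
P,r=rect(X,(.45,.62,-.39,-.22),.057,.064);print("handle",r,len(P),P.mean(0))
P,r=rect(X,(.45,.66,-.39,-.2),.003,.012);print("restbase",r,len(P))
for z0,z1 in((.127,.135),(.115,.127)):
    P,r=rect(X,(.4,.62,-.06,.16),z0,z1);print("tub",cv2.minEnclosingCircle((P[:,:2]*1000).astype(np.float32)),len(P))
P,r=rect(X,(.45,.62,.18,.32),.104,.118);print("knob",cv2.minEnclosingCircle((P[:,:2]*1000).astype(np.float32)),P.mean(0),len(P))
P,r=rect(X,(.45,.62,.18,.32),.055,.103);print("crank",P.mean(0),len(P),P[:,2].min(),P[:,2].max())
s=ctrl.read_camera("side")
for n,q,b in(("top",p,(120,190,340,320)),("side",s,(240,140,360,280))):
    im=cv2.cvtColor(q["pixels"],cv2.COLOR_RGB2BGR)[b[1]:b[3],b[0]:b[2]]
    cv2.imwrite(f"pics/{n}c.png",cv2.resize(im,None,fx=3.4,fy=3.4,interpolation=cv2.INTER_CUBIC))
im=cv2.cvtColor(p["pixels"],cv2.COLOR_RGB2BGR)[210:285,370:500]
cv2.imwrite("pics/w.png",cv2.resize(im,None,fx=5,fy=5,interpolation=cv2.INTER_CUBIC))
print(ctrl.get_state()["time"])
E
```

```text
stage ((515.98681640625, 143.41058349609375), (181.8863525390625, 368.48394775390625), 3.131787061691284) 9610
handle ((545.6447143554688, -293.49359130859375), (33.56410598754883, 153.07679748535156), 11.998001098632812) 970 [ 0.5466 -0.2991  0.0601]
restbase ((554.6294555664062, -295.4481201171875), (209.62562561035156, 189.69810485839844), 0.3569524884223938) 2159
tub ((512.9771728515625, 65.7688980102539), 65.37525177001953) 2013
tub ((511.20867919921875, 70.29399108886719), 69.39306640625) 969
knob ((548.3675537109375, 239.59962463378906), 12.399728775024414) [0.5485 0.2389 0.1115] 128
crank [0.5161 0.2546 0.071 ] 499 0.05511564719690365 0.10276786324380205
2.2
```

View pics/topc.png

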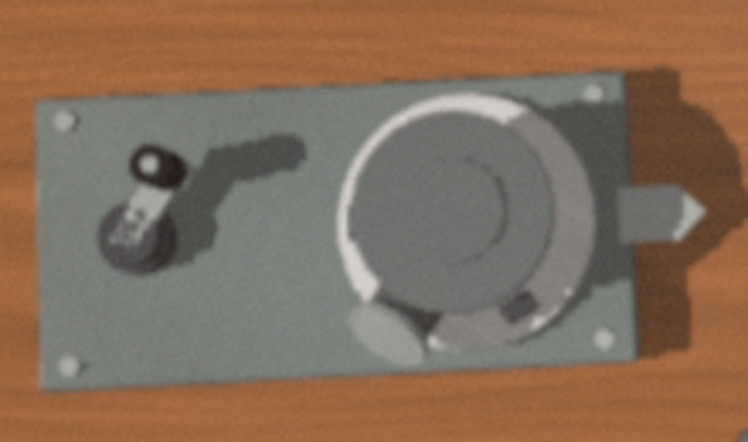

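View pics/w.png

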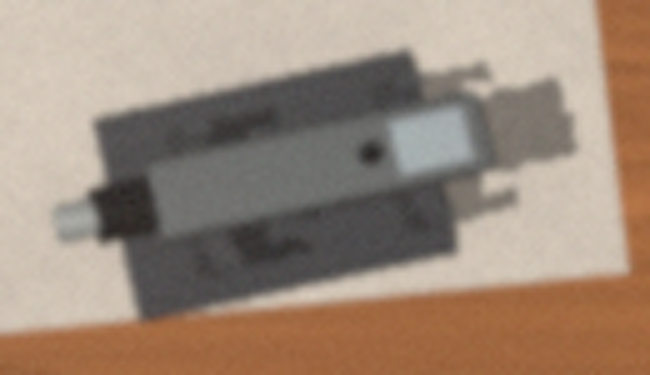

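Plate at crop (388,335), or px (234,288), facing lower left. The crank knob is at (165,239) and the mid-sized wand lies in the rest at (430,243), tip towards +y. The crank needs about +483° counter-clockwise. I'm moving above the knob now.

```bash
python3 -m inch '[[0,-0.032,-0.021,-0.01,0],[0,-0.064,-0.042,-0.01,0],[0,-0.096,-0.063,-0.01,0],[0,-0.128,-0.084,-0.01,0],[0,-0.16,-0.105,-0.01,0]]' 20; python3 -m inch '[[0,-0.032,-0.021,0,0],[0,-0.064,-0.042,0,0],[0,-0.096,-0.063,0,0],[0,-0.128,-0.084,0,0],[0,-0.16,-0.105,0,0]]'; python3 -m inch '[[0,-0.032,-0.021,0,0],[0,-0.064,-0.042,0,0],[0,-0.096,-0.063,0,0],[0,-0.128,-0.084,0,0],[0,-0.159,-0.106,0,0]]'
python3 - <<'E'
from h import *
np.set_printoptions(precision=4,suppress=True)
p=ctrl.read_camera("side");X=cloud(p);q=ctrl.read_camera("top")
for n,c in(("side",p),("top",q)):
    for k in("crank_knob","plate_out"):
        for r in ctrl.tip_of(k,c)[:1]: print(n,k,r["at"],r["score"],at_z(c,r["at"],.098 if k=="crank_knob" else .112))
s=ctrl.get_state();print(s["time"],s["eef_pos"],s["tcp_rot"])
R_=R.from_quat(s["tcp_rot"]).as_matrix();print(R_.T@(np.array([.5484,.2393,.082])-s["eef_pos"]))
E
```

```text
time: 2.62
eef_pos: [0.2875, 0.5167, 0.2416]
tcp_rot: [0.115, 0.993, 0.0, 0.0]
contact_force: [0.1, 0.6, 0.3]
opening: 0.997
finger_force: 0.0
time: 3.03
eef_pos: [0.4192, 0.3775, 0.2417]
tcp_rot: [0.116, 0.993, 0.0, 0.0]
contact_force: [-0.3, 0.8, -0.5]
opening: 0.998
finger_force: 0.0
time: 3.45
eef_pos: [0.5498, 0.2378, 0.2416]
tcp_rot: [0.116, 0.993, 0.0, 0.0]
contact_force: [1.2, 0.6, 0.4]
opening: 1.001
finger_force: 0.0
side crank_knob [304.2, 161.0] 0.56 [0.5445 0.237  0.098 ]
side plate_out [264.7, 187.0] 0.67 [0.4382 0.1093 0.112 ]
top crank_knob [166.2, 239.8] 0.78 [0.5456 0.2381 0.098 ]
top plate_out [230.6, 293.8] 0.67 [0.4392 0.1064 0.112 ]
3.75 [0.548  0.24   0.2412] [ 0.1153  0.9933  0.0001 -0.0003]
[-0.0006 -0.0006  0.1592]
```

```bash
python3 -m inch '[[0,0.001,0,0.04,0],[0,0.001,0,0.08,0],[0,0.001,0,0.12,0],[0.2,0.001,0,0.15,0],[0.4,0.001,0,0.159,0]]' 30; python3 -m inch '[[1,0,0,0,0],[1,0,0,0,0],[1,0,0,0,0],[1,0,0,0,0],[1,0,0,0,0]]' 30
python3 - <<'E'
from h import *
s=ctrl.get_state();print(s["eef_pos"],s["contact_force"],s["opening"],s["finger_force"])
Rt=R.from_quat(s["tcp_rot"]).as_matrix()
# crank path relative steps in tool axes
ex=np.array([-.0546,.9985]);a=np.deg2rad(93.13)
def kn(d): return 45*np.array([np.cos(a+np.deg2rad(d)),np.sin(a+np.deg2rad(d))])
d0=-483.3
ds=np.r_[np.arange(d0,0,19.33),0]
for i in range(0,25,5):
    b=kn(ds[i]);print([tuple(np.round((Rt.T@np.r_[kn(d)-b,0])[:2],1)) for d in ds[i+1:i+6]])
print(np.array([kn(d0)]),len(ds))
E
```

```text
time: 4.17
eef_pos: [0.5425, 0.24, 0.0763]
tcp_rot: [0.114, 0.993, -0.002, -0.005]
contact_force: [-0.7, -0.1, -0.1]
opening: 0.747
finger_force: 0.0
time: 4.58
eef_pos: [0.5496, 0.2405, 0.0856]
tcp_rot: [0.116, 0.993, 0.001, 0.003]
contact_force: [-1.3, 2.1, 3.9]
opening: 0.271
finger_force: 30.8
[0.54961165 0.24053188 0.08555226] [-1.34765593  2.14231887  3.86980828] 0.27064024369850115 30.831812024116516
[(np.float64(-1.9), np.float64(15.0)), (np.float64(1.3), np.float64(29.8)), (np.float64(9.2), np.float64(42.7)), (np.float64(20.9), np.float64(52.2)), (np.float64(35.1), np.float64(57.4))]
[(np.float64(15.1), np.float64(0.2)), (np.float64(29.4), np.float64(-4.7)), (np.float64(41.3), np.float64(-14.0)), (np.float64(49.4), np.float64(-26.8)), (np.float64(52.9), np.float64(-41.5))]
[(np.float64(-1.6), np.float64(-15.0)), (np.float64(-8.1), np.float64(-28.7)), (np.float64(-18.7), np.float64(-39.4)), (np.float64(-32.3), np.float64(-46.0)), (np.float64(-47.3), np.float64(-47.8))]
[(np.float64(-14.7), np.float64(3.3)), (np.float64(-27.5), np.float64(11.3)), (np.float64(-37.0), np.float64(23.2)), (np.float64(-42.0), np.float64(37.4)), (np.float64(-41.9), np.float64(52.5))]
[(np.float64(5.0), np.float64(14.3)), (np.float64(14.5), np.float64(26.0)), (np.float64(27.3), np.float64(34.0)), (np.float64(42.0), np.float64(37.3)), (np.float64(57.0), np.float64(35.6))]
[[ 38.90421288 -22.6155305 ]] 27
```

```bash
python3 -m inch '[[1,-0.0019,0.015,0,0],[1,0.0013,0.0298,0,0],[1,0.0092,0.0427,0,0],[1,0.0209,0.0522,0,0],[1,0.0351,0.0574,0,0]]' 30;  python3 -m inch '[[1,0.0151,0.0002,0,0],[1,0.0294,-0.0047,0,0],[1,0.0413,-0.014,0,0],[1,0.0494,-0.0268,0,0],[1,0.0529,-0.0415,0,0]]'
python3 - <<'E'
from h import *
p=ctrl.read_camera("top");im=cv2.cvtColor(p["pixels"],cv2.COLOR_RGB2BGR)[190:320,120:340]
cv2.imwrite("pics/t2.png",cv2.resize(im,None,fx=3.4,fy=3.4,interpolation=cv2.INTER_CUBIC))
s=ctrl.get_state();print(s["eef_pos"],s["contact_force"],s["opening"])
E
```

```text
time: 5.0
eef_pos: [0.5296, 0.3049, 0.0855]
tcp_rot: [0.115, 0.993, 0.001, 0.004]
contact_force: [0.9, -4.5, 6.7]
opening: 0.272
finger_force: 31.4
time: 5.42
eef_pos: [0.4679, 0.2774, 0.0855]
tcp_rot: [0.115, 0.993, 0.003, 0.004]
contact_force: [6.7, 0.8, 2.7]
opening: 0.273
finger_force: 31.1
[0.46739457 0.27519631 0.08542466] [-0.15527596 -1.92731671  9.13024941] 0.2692205213973239
```

View pics/t2.png

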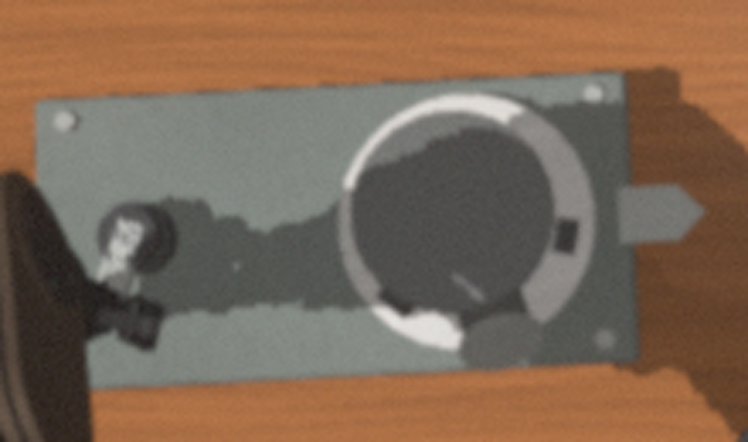

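The plate has moved to crop (500,340) and is turning the right way. The knob is held at crop (130,315) with low forces, so I'll keep going.

```bash
python3 -m inch '[[1,-0.0016,-0.015,0,0],[1,-0.0081,-0.0287,0,0],[1,-0.0187,-0.0394,0,0],[1,-0.0323,-0.046,0,0],[1,-0.0473,-0.0478,0,0]]' 30;  python3 -m inch '[[1,-0.0147,0.0033,0,0],[1,-0.0275,0.0113,0,0],[1,-0.037,0.0232,0,0],[1,-0.042,0.0374,0,0],[1,-0.0419,0.0525,0,0]]'; python3 -m inch '[[1,0.005,0.0143,0,0],[1,0.0145,0.026,0,0],[1,0.0273,0.034,0,0],[1,0.042,0.0373,0,0],[1,0.057,0.0356,0,0]]'
python3 - <<'E'
from h import *
np.set_printoptions(precision=4,suppress=True)
p=ctrl.read_camera("side");q=ctrl.read_camera("top")
for n,c in(("side",p),("top",q)):
    for r in ctrl.tip_of("plate_out",c)[:2]: print(n,r["at"],r["score"],at_z(c,r["at"],.112))
b=(240,140,360,280);save(p,"pics/side2.png")
a=cv2.cvtColor(q["pixels"],cv2.COLOR_RGB2BGR)[190:320,120:340];b=cv2.cvtColor(p["pixels"],cv2.COLOR_RGB2BGR)[150:280,240:360]
cv2.imwrite("pics/t3.png",np.hstack([cv2.resize(a,None,fx=2.3,fy=2.3),cv2.resize(b,None,fx=2.3,fy=2.3)]))
s=ctrl.get_state();print(s["eef_pos"],s["contact_force"],s["opening"])
E
```

```text
time: 5.88
eef_pos: [0.5025, 0.2192, 0.0855]
tcp_rot: [0.116, 0.993, 0.002, 0.002]
contact_force: [-1.7, 7.5, 6.0]
opening: 0.264
finger_force: 31.2
time: 6.3
eef_pos: [0.556, 0.26, 0.0854]
tcp_rot: [0.116, 0.993, 0.0, 0.002]
contact_force: [-3.8, -2.5, 9.9]
opening: 0.27
finger_force: 31.5
time: 6.72
eef_pos: [0.5091, 0.3089, 0.0855]
tcp_rot: [0.115, 0.993, 0.001, 0.004]
contact_force: [3.1, -5.1, 7.0]
opening: 0.269
finger_force: 31.3
side [304.2, 218.6] 0.55 [ 0.5212 -0.0199  0.112 ]
side [299.8, 234.1] 0.25 [ 0.5072 -0.0709  0.112 ]
top [299.8, 250.3] 0.56 [ 0.5244 -0.0274  0.112 ]
[0.5072 0.3086 0.0854] [-1.6387  0.0075  8.5166] 0.27187369288688173
```

View pics/t3.png

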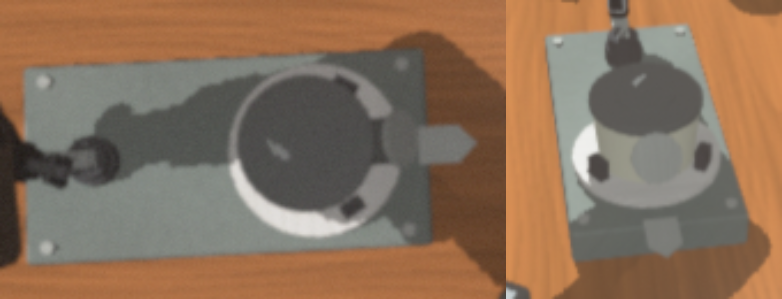

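```bash
python3 -m inch '[[0.3,0,0,0,0],[0,0,0,0,0],[0,0,0,0,0],[0,0,0,-0.03,0],[0,0,0,-0.065,0]]'; python3 -m inch '[[0,0,0,-0.04,7],[0,0,-0.02,-0.08,14],[0,0,-0.06,-0.1,21],[0,0,-0.1,-0.1,28],[0,0,-0.14,-0.1,35]]'
python3 - <<'E'
from h import *
np.set_printoptions(precision=4,suppress=True)
q=ctrl.read_camera("top");X=cloud(q);p=ctrl.read_camera("side");Y=cloud(p)
save(p,"pics/side3.png")
def fit(P):
    for _ in range(3):
        c=np.median(P,0);u,s,v=np.linalg.svd(P-P.mean(0),full_matrices=False);n=v[2]*np.sign(v[2][2]);P=P[abs((P-P.mean(0))@n)<.003]
    return P.mean(0),n,len(P)
for n,Z in(("top",X),("side",Y)):
    P=Z.reshape(-1,3);o=np.array([.5204,.0622]);ex=np.array([-.0546,.9985]);ey=np.array([-.9985,-.0546])
    d=P[:,:2]-o;a=d@ex;b=d@ey
    m=(a<-66)|((a<-.064)&(a>-.11)&(abs(b)<.03)&(P[:,2]>.088)&(P[:,2]<.142));Q=P[m]
    c,nn,k=fit(Q);print(n,"plate",c,nn,np.rad2deg(np.arcsin(nn[2])),np.rad2deg(np.arctan2(nn[1],nn[0])),k, "stage",a[m].min(),a[m].max(),b[m].min(),b[m].max())
    m=(abs(P[:,2]-.131)<.003)&(np.hypot(*d.T)<.07);print("tubtop",cv2.minEnclosingCircle((P[m][:,:2]*1000).astype(np.float32)),P[m].mean(0),m.sum())
    m=(P[:,2]>.05)&(P[:,2]<.068)&(abs(P[:,0]-.54)<.06)&(P[:,1]<-.2)&(P[:,1]>-.40);r=cv2.minAreaRect((P[m][:,:2]*1000).astype(np.float32));print("wand",r,P[m].mean(0))
s=ctrl.get_state();print(s["time"],s["eef_pos"],s["tcp_rot"],s["qpos"])
Rt=R.from_quat(s["tcp_rot"]).as_matrix();print(Rt,Rt.T@(np.array([.547,-.304,.2])-s["eef_pos"]))
E
```

```text
time: 7.33
eef_pos: [0.5033, 0.306, 0.1435]
tcp_rot: [0.116, 0.993, -0.002, -0.004]
contact_force: [0.3, -0.1, 1.0]
opening: 0.957
finger_force: 0.0
time: 7.75
eef_pos: [0.475, 0.1717, 0.2497]
tcp_rot: [0.411, 0.912, 0.001, 0.002]
contact_force: [1.1, -0.3, -0.6]
opening: 1.0
finger_force: 0.0
top plate [ 0.5256 -0.0154  0.1125] [ 0.0456 -0.86    0.5082] 30.542640730359533 -86.96712154733692 291 stage -0.09151684092693269 -0.06408797470372872 -0.024080377852553278 0.023265884654700236
tubtop ((522.3495483398438, 56.42683029174805), 64.27290344238281) [0.5197 0.0619 0.13  ] 1496
wand ((537.250732421875, -286.30291748046875), (54.14601516723633, 174.82427978515625), 17.196313858032227) [ 0.5445 -0.2901  0.0591]
side plate [ 0.5253 -0.0162  0.111 ] [ 0.0511 -0.8692  0.4919] 29.46535528688072 -86.63638636720773 341 stage -0.09327411005319339 -0.06464784935902056 -0.023876047545919904 0.024018752350165495
tubtop ((520.9511108398438, 55.587825775146484), 62.735599517822266) [0.5234 0.0513 0.1299] 699
wand ((542.5828857421875, -285.0238037109375), (34.95853805541992, 173.25265502929688), 12.878304481506348) [ 0.5447 -0.3     0.0586]
7.85 [0.4734 0.1685 0.2471] [ 0.4123  0.9111 -0.0009  0.0001] [ 0.1406 -0.1129  1.9749 -0.0016  1.2804 -0.5798]
[[-0.66    0.7512 -0.0006]
 [ 0.7512  0.66   -0.0016]
 [-0.0008 -0.0015 -1.    ]] [-0.4035 -0.2565  0.0478]
```

```bash
python3 -m inch '[[0,-0.027,-0.017,0,0],[0,-0.054,-0.034,0,0],[0,-0.081,-0.051,0,0],[0,-0.108,-0.068,0,0],[0,-0.135,-0.085,0,0]]'; python3 -m inch '[[0,-0.027,-0.017,0,0],[0,-0.054,-0.034,0,0],[0,-0.081,-0.051,0,0],[0,-0.108,-0.068,0,0],[0,-0.135,-0.085,0,0]]';python3 -m inch '[[0,-0.027,-0.017,0.01,6],[0,-0.054,-0.034,0.02,12],[0,-0.081,-0.051,0.03,18],[0,-0.108,-0.068,0.04,24],[0,-0.134,-0.086,0.048,29]]'; python3 -m inch '[[0,0,0,0,0]]'
python3 - <<'E'
from h import *
np.set_printoptions(precision=4,suppress=True)
s=ctrl.get_state()
Rt=R.from_quat(s["tcp_rot"]).as_matrix();print(Rt,Rt.T@(np.array([.547,-.305,.024])-s["eef_pos"]))
E
```

```text
time: 8.27
eef_pos: [0.5008, 0.0142, 0.2467]
tcp_rot: [0.409, 0.913, 0.0, -0.0]
contact_force: [0.5, 0.1, 0.1]
opening: 1.005
finger_force: 0.0
time: 8.68
eef_pos: [0.5274, -0.1433, 0.2466]
tcp_rot: [0.409, 0.913, 0.0, -0.001]
contact_force: [1.1, 0.8, -0.3]
opening: 1.002
finger_force: 0.0
time: 9.1
eef_pos: [0.5524, -0.3004, 0.1974]
tcp_rot: [0.626, 0.78, 0.0, -0.001]
contact_force: [0.2, 0.4, -0.2]
opening: 1.001
finger_force: 0.0
time: 9.18
eef_pos: [0.5515, -0.3035, 0.1958]
tcp_rot: [0.627, 0.779, -0.001, -0.002]
contact_force: [-0.8, 0.9, 0.3]
opening: 1.001
finger_force: 0.0
[[-0.2141  0.9768 -0.0033]
 [ 0.9768  0.2141  0.0009]
 [ 0.0016 -0.0031 -1.    ]] [-0.0007 -0.0042  0.1718]
```

```bash
python3 -m inch '[[0,-0.001,-0.004,0.04,0],[0,-0.001,-0.004,0.08,0],[0,-0.001,-0.004,0.12,0],[0,-0.001,-0.004,0.15,0],[0,-0.001,-0.004,0.171,0]]' 20; python3 -m inch '[[0,0,0,0,0],[1,0,0,0,0],[1,0,0,0,0],[1,0,0,0,0],[1,0,0,0,0]]' 40;  python3 -m inch '[[1,0,0,0,0],[1,0,0,0,0]]' 40
python3 - <<'E'
from h import *
np.set_printoptions(precision=4,suppress=True)
s=ctrl.get_state();print(s["eef_pos"],s["tcp_rot"],s["contact_force"],s["wrist_torque"],s["opening"],s["qpos"])
E
```

```text
time: 9.6
eef_pos: [0.5466, -0.2988, 0.0235]
tcp_rot: [0.624, 0.782, 0.0, -0.003]
contact_force: [0.2, 0.7, -0.4]
opening: 1.002
finger_force: 0.0
time: 10.02
eef_pos: [0.5499, -0.3023, 0.0309]
tcp_rot: [0.624, 0.781, -0.0, 0.002]
contact_force: [-8.0, -1.6, 5.4]
opening: 0.45
finger_force: 3.1
time: 10.18
eef_pos: [0.5497, -0.3024, 0.0309]
tcp_rot: [0.624, 0.781, -0.0, 0.002]
contact_force: [-1.8, 0.6, 5.9]
opening: 0.394
finger_force: 41.9
[ 0.5497 -0.3024  0.0309] [ 0.6243  0.7812 -0.0002  0.0018] [-1.7634  0.6044  5.9436] [0.0127 0.3744 0.0815] 0.3944496440064645 [-0.6644  0.4124  1.8153 -0.0005  0.9104 -0.8865]
```

```bash
python3 -m inch '[[1,0,0,-0.015,0],[1,0,0,-0.04,0],[1,0,0,-0.08,0],[1,0,0,-0.12,0],[1,0,0,-0.16,0]]' 60;python3 -m inch '[[1,0.025,0.006,0,0],[1,0.06,0.016,0,0],[1,0.095,0.026,0,0],[1,0.125,0.034,0,0],[1,0.15,0.04,0,0]]'
python3 - <<'E'
from h import *
np.set_printoptions(precision=4,suppress=True)
p=ctrl.read_camera("side");b=cv2.cvtColor(p["pixels"],cv2.COLOR_RGB2BGR)[100:420,180:480]
cv2.imwrite("pics/g1.png",cv2.resize(b,None,fx=1.8,fy=1.8))
s=ctrl.get_state();print(s["eef_pos"],s["tcp_rot"],s["contact_force"],s["wrist_torque"],s["opening"])
E
```

```text
time: 10.6
eef_pos: [0.5478, -0.3006, 0.1888]
tcp_rot: [0.624, 0.781, 0.0, -0.001]
contact_force: [0.2, -0.2, -2.3]
opening: 0.387
finger_force: 60.6
time: 11.02
eef_pos: [0.5538, -0.1437, 0.1877]
tcp_rot: [0.624, 0.781, 0.0, -0.001]
contact_force: [-0.1, -0.4, -2.8]
opening: 0.388
finger_force: 60.7
[ 0.5535 -0.1395  0.1874] [ 0.6233  0.782   0.0016 -0.0023] [-0.1951  3.3612 -3.4993] [ 0.1727 -0.0001 -0.0126] 0.38405187277932745
```

View pics/g1.png

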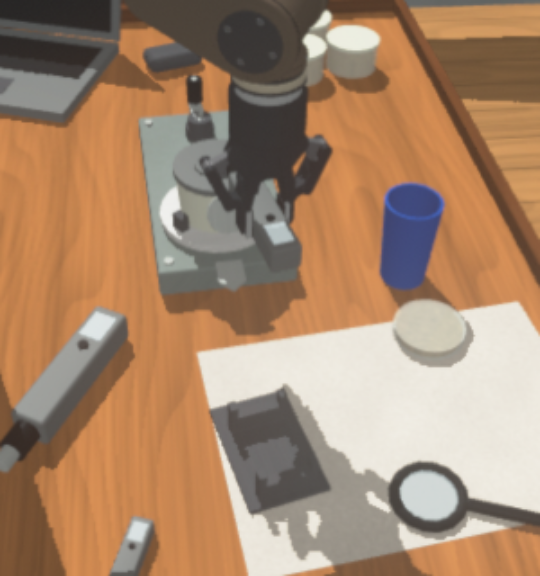

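```bash
python3 -m inch '[[1,0.025,0.007,0,0],[1,0.06,0.017,0,0],[1,0.09,0.026,0,0],[1,0.12,0.035,0,0],[1,0.15,0.043,0,0]]' 60;python3 -m inch '[[1,0.03,0.01,0,7],[1,0.06,0.02,0,14],[1,0.09,0.03,0,21],[1,0.115,0.037,0,28],[1,0.133,0.040,0,35]]';python3 -m inch '[[1,0,0,0,7],[1,0,0,0,7],[1,0,0,0,7]]'
python3 - <<'E'
from h import *
np.set_printoptions(precision=4,suppress=True)
s=ctrl.get_state();print(s["eef_pos"],s["tcp_rot"],s["contact_force"],s["wrist_torque"],s["opening"])
Rt=R.from_quat(s["tcp_rot"]).as_matrix();print(Rt[:,:2],Rt.T@(np.array([.574,.155,.187])-s["eef_pos"]))
E
```

```text
time: 11.48
eef_pos: [0.5629, 0.011, 0.1878]
tcp_rot: [0.625, 0.781, -0.0, -0.0]
contact_force: [0.7, -0.4, -3.1]
opening: 0.387
finger_force: 60.7
time: 11.9
eef_pos: [0.5727, 0.1504, 0.1877]
tcp_rot: [0.832, 0.555, -0.0, -0.001]
contact_force: [0.2, 0.0, -2.7]
opening: 0.388
finger_force: 60.7
time: 12.15
eef_pos: [0.5727, 0.1481, 0.1877]
tcp_rot: [0.862, 0.507, -0.001, -0.0]
contact_force: [0.1, 0.5, -3.1]
opening: 0.389
finger_force: 60.7
[0.5727 0.1481 0.1877] [ 0.862   0.507  -0.0005 -0.0002] [ 0.1361  0.4619 -3.1186] [-0.0757  0.0592  0.006 ] 0.38932808740485647
[[ 0.486   0.874 ]
 [ 0.874  -0.486 ]
 [-0.0007 -0.0008]] [ 0.0067 -0.0022  0.0007]
```

```bash
python3 -m inch '[[1,0.007,-0.002,0.015,0],[1,0.007,-0.002,0.035,0],[1,0.007,-0.002,0.05,0],[1,0.007,-0.002,0.053,0],[1,0.007,-0.002,0.053,0]]' 20;python3 -m inch '[[1,0,0,0.003,0],[1,0,0,0.006,0],[1,0,0,0.009,0],[1,0,0,0.012,0],[1,0,0,0.012,0]]'
python3 - <<'E'
from h import *
np.set_printoptions(precision=4,suppress=True)
s=ctrl.get_state();print(s["eef_pos"],s["tcp_rot"],s["contact_force"],s["wrist_torque"],s["opening"])
E
```

```text
time: 12.57
eef_pos: [0.5737, 0.1542, 0.1335]
tcp_rot: [0.863, 0.506, -0.002, -0.001]
contact_force: [0.6, -0.4, -3.8]
opening: 0.389
finger_force: 60.7
time: 12.98
eef_pos: [0.5766, 0.1557, 0.1269]
tcp_rot: [0.863, 0.506, 0.002, 0.001]
contact_force: [-1.5, 2.2, 5.8]
opening: 0.391
finger_force: 62.2
[0.5766 0.1557 0.1269] [0.8628 0.5055 0.0019 0.0007] [-1.4539  2.2413  5.7574] [-0.1736  0.516  -0.1271] 0.39103561275225585
```

```bash
python3 -m inch '[[0.63,0,0,0.002,0],[0.63,0,0,0.004,0]]' 20
python3 - <<'E'
from h import *
np.set_printoptions(precision=4,suppress=True)
s=ctrl.get_state();print(s["eef_pos"],s["tcp_rot"],s["contact_force"],s["wrist_torque"],s["opening"])
E
```

```text
time: 13.15
eef_pos: [0.5772, 0.1564, 0.1242]
tcp_rot: [0.863, 0.505, 0.003, 0.0]
contact_force: [-2.0, 4.6, 12.2]
opening: 0.386
finger_force: 63.2
[0.5772 0.1564 0.1242] [0.863  0.5053 0.0031 0.0004] [-2.016   4.6222 12.2171] [ 0.0478  0.7919 -0.1613] 0.3859816742045921
```

```bash
python3 -m inch '[[0.615,0,0,0,0]]' 20; python3 -m inch '[[0.605,0,0,0,0]]' 20
```

```text
time: 13.23
eef_pos: [0.5772, 0.1565, 0.124]
tcp_rot: [0.863, 0.505, 0.003, 0.0]
contact_force: [-3.1, 3.3, 8.5]
opening: 0.386
finger_force: 61.7
time: 13.32
eef_pos: [0.5772, 0.1564, 0.1231]
tcp_rot: [0.863, 0.505, 0.003, 0.001]
contact_force: [1.0, 2.1, 0.8]
opening: 0.395
finger_force: 14.8
```

```bash
python3 -m inch '[[1,0,0,0,0],[1,0,0,0,0]]' 20; python3 -m inch '[[1,0,0,0.004,0],[1,0,0,0.007,0]]' 20; python3 -m inch '[[1,0,0,0.003,0],[1,0,0,0.006,0]]' 20
```

```text
time: 13.48
eef_pos: [0.577, 0.1561, 0.1216]
tcp_rot: [0.863, 0.506, 0.003, 0.001]
contact_force: [2.9, 4.7, 3.7]
opening: 0.391
finger_force: 21.8
time: 13.65
eef_pos: [0.5768, 0.1559, 0.1137]
tcp_rot: [0.863, 0.505, 0.003, 0.001]
contact_force: [3.5, 5.3, 1.3]
opening: 0.398
finger_force: 22.5
time: 13.82
eef_pos: [0.5766, 0.1556, 0.1073]
tcp_rot: [0.863, 0.506, 0.002, 0.001]
contact_force: [2.8, 4.1, 1.7]
opening: 0.393
finger_force: 23.4
```

```bash
cat >> h.py <<'E'
def tilt(show=None):
    s=ctrl.get_state();T=R.from_quat(s["tcp_rot"]).as_matrix();out=[]
    for n in("side","top"):
        p=ctrl.read_camera(n);P=cloud(p);im=p["pixels"]
        L=(P-s["eef_pos"])@T   # tool coords: x along wand, y across, z down
        m=(abs(L[...,1])<.012)&(L[...,2]<-.0)&(L[...,2]>-.10)&(((L[...,0]>-.085)&(L[...,0]<-.03)))
        Q=L[m]; out.append((n,len(Q)))
        if len(Q)>15:
            c=np.polyfit(Q[:,0],Q[:,2],1)
            for _ in range(4):
                r=Q[:,2]-np.polyval(c,Q[:,0]);k=abs(r-np.median(r))<.004;c=np.polyfit(Q[k][:,0],Q[k][:,2],1)
            out[-1]+=(np.rad2deg(np.arctan(c[0])),c[1],k.sum())
        m=(abs(L[...,1])<.007)&(L[...,0]>.03)&(L[...,0]<.13)&(L[...,2]>-.03)&(L[...,2]<.06);Q=L[m]
        if len(Q):
            i=np.argsort(Q[:,0])[-8:];out[-1]+=("nose",Q[i].mean(0),len(Q))
            c=np.polyfit(Q[:,0],Q[:,2],1);out[-1]+=(np.rad2deg(np.arctan(c[0])),)
        if show and n=="side":
            u,v=proj(p,s["eef_pos"])[0].astype(int);b=cv2.cvtColor(im,cv2.COLOR_RGB2BGR)[max(v-100,0):v+100,max(u-100,0):u+100]
            cv2.imwrite(show,cv2.resize(b,None,fx=2.5,fy=2.5))
    return s,out
E
python3 - <<'E'
from h import *
np.set_printoptions(precision=4,suppress=True)
s,o=tilt("pics/tl.png");print(s["eef_pos"],s["contact_force"],*o,sep="\n")
E
```

```text
[0.5766 0.1556 0.1073]
[2.7931 4.0631 1.6609]
('side', 199, np.float64(-41.137059744071735), np.float64(-0.09290598640207295), np.int64(72), 'nose', array([ 0.06  , -0.0019,  0.0017]), 3, np.float64(34.15120091480811))
('top', 380, np.float64(-36.983966169850234), np.float64(-0.08405786038044635), np.int64(125))
```

View pics/tl.png

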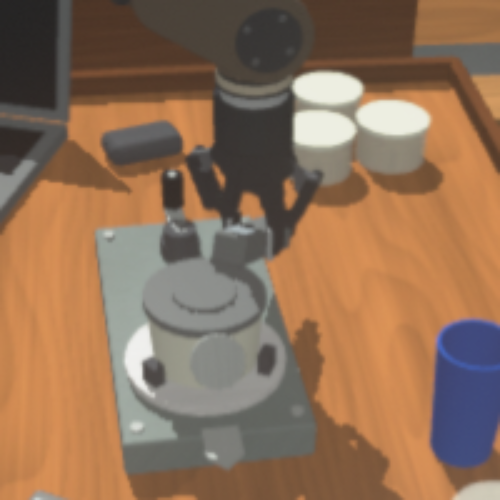

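```bash
python3 -m inch '[[1,0,0,0,0],[1,0,0,0,0],[1,0,0,-0.02,0],[1,0,0,-0.05,0],[1,0,0,-0.09,0]]' 70; python3 -m inch '[[1,0,0,-0.03,0],[1,-0.02,0.008,-0.05,0],[1,-0.05,0.02,-0.05,0],[1,-0.085,0.033,-0.05,0],[1,-0.115,0.044,-0.05,0]]'; python3 -m inch '[[1,-0.035,0.013,0,-6.5],[1,-0.07,0.026,0,-13],[1,-0.105,0.040,0,-19.5],[1,-0.14,0.054,0,-26],[1,-0.165,0.063,0,-32]]'; python3 -m inch '[[1,0,0,0,0],[1,0,0,0,0]]'
python3 - <<'E'
from h import *
np.set_printoptions(precision=4,suppress=True)
s,o=tilt("pics/tl2.png");print(s["eef_pos"],s["tcp_rot"],s["contact_force"],*o,sep="\n")
E
```

```text
time: 14.33
eef_pos: [0.5703, 0.1538, 0.1906]
tcp_rot: [0.863, 0.505, -0.007, -0.002]
contact_force: [1.0, -0.1, -2.3]
opening: 0.387
finger_force: 72.7
time: 14.75
eef_pos: [0.5547, 0.0313, 0.2443]
tcp_rot: [0.863, 0.506, -0.003, -0.001]
contact_force: [0.2, -0.0, -3.2]
opening: 0.386
finger_force: 73.0
time: 15.17
eef_pos: [0.5285, -0.1443, 0.2437]
tcp_rot: [0.689, 0.725, -0.002, -0.002]
contact_force: [-0.2, 0.9, -3.6]
opening: 0.393
finger_force: 72.9
time: 15.33
eef_pos: [0.5292, -0.1426, 0.2438]
tcp_rot: [0.692, 0.722, -0.001, -0.003]
contact_force: [-0.8, 0.4, -3.0]
opening: 0.384
finger_force: 72.9
[ 0.5292 -0.1426  0.2438]
[ 0.6917  0.7221 -0.0013 -0.0026]
[-0.7774  0.4045 -2.9731]
('side', 288, np.float64(-45.1649395607095), np.float64(-0.10265650758229618), np.int64(133), 'nose', array([ 0.0766, -0.0001,  0.0067]), 29, np.float64(29.195036632157894))
('top', 0, 'nose', array([ 0.1053, -0.0002,  0.0254]), 222, np.float64(30.92929587190024))
```

View pics/tl2.png

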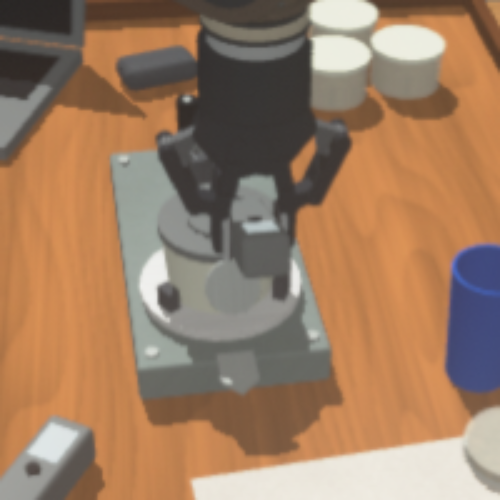

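```bash
python3 - <<'E'
from h import *
from scipy.optimize import least_squares
np.set_printoptions(precision=4,suppress=True)
s=ctrl.get_state();T=R.from_quat(s["tcp_rot"]).as_matrix();Q=[]
for _ in range(2):
    p=ctrl.read_camera("top");L=(cloud(p)-s["eef_pos"])@T
    m=(abs(L[...,1])<.005)&(L[...,0]>.02)&(L[...,0]<.13)&(L[...,2]>-.04)&(L[...,2]<.06);Q.append(L[m])
Q=np.vstack(Q)
# profile: top line distance above tip axis at wand coordinate u
def res(v):
    t,x0,z0=v  # tip end (axis) at x0,z0 (tool coords); u = along from tip backwards
    d=np.array([np.cos(t),np.sin(t)]);n=np.array([np.sin(t),-np.cos(t)])
    r=Q[:,[0,2]]-[x0,z0];u=r@d;h=r@n
    prof=8+4/(1+np.exp(-(-u*1e3-16)/.7))+3/(1+np.exp(-(-u*1e3-40)/.7))
    return np.clip(h*1e3-prof,-5,5)
best=min((least_squares(res,[np.deg2rad(t),.11,z],loss="soft_l1",x_scale=[.1,.01,.01]) for t in(24,28,32,36) for z in(.02,.03,.04)),key=lambda r:r.cost)
t,x0,z0=best.x;print(np.rad2deg(t),x0,z0,best.cost,len(Q),Q[:,0].max(),Q[:,2].max())
d=np.array([np.cos(t),np.sin(t)]);print("slope bits",[(a,np.rad2deg(np.arctan(np.polyfit(*Q[(Q[:,0]>a)&(Q[:,0]<b)][:,[0,2]].T,1)[0])),((Q[:,0]>a)&(Q[:,0]<b)).sum()) for a,b in((.02,.056),(.065,.08),(.09,.11))])
c=np.array([x0,z0])-.110*d;print("axis pt at wand x=-10 in tool x,z",c)
print("tip world",s["eef_pos"]+T@[x0,0,z0],"heading",np.rad2deg(np.arctan2(T[1,0],T[0,0])),np.median(Q[:,1]))
yy=L[(abs(L[...,1])<.03)&(L[...,0]>.03)&(L[...,0]<.055)&(L[...,2]>-.03)&(L[...,2]<.02)][:,1];print("y range",yy.min(),yy.max())
E
```

```text
25.181295651889723 0.10347347169055268 0.033441932697590986 257.5284557972989 320 0.10568118889903765 0.028048536790674244
slope bits [(0.02, np.float64(22.362871580034934), np.int64(162)), (0.065, np.float64(4.538398359549257), np.int64(1)), (0.09, np.float64(35.782725660841464), np.int64(96))]
axis pt at wand x=-10 in tool x,z [ 0.0039 -0.0134]
tip world [ 0.5252 -0.0374  0.2113] heading 92.65231385281974 -0.00017606705125316504
y range -0.01641136004447732 0.017573643089626126<stdin>:18: RankWarning: Polyfit may be poorly conditioned
```

```bash
python3 - <<'E'
from h import *
np.set_printoptions(precision=1,suppress=True,linewidth=150)
s=ctrl.get_state();T=R.from_quat(s["tcp_rot"]).as_matrix()
for n in("side","top"):
    A=[]
    for _ in range(2):
        p=ctrl.read_camera(n);L=(cloud(p)-s["eef_pos"])@T*1e3
        m=(abs(L[...,1])<13)&(L[...,0]>-90)&(L[...,0]<130)&(L[...,2]>-72)&(L[...,2]<45);A.append(L[m])
    A=np.vstack(A);print(n,len(A))
    for a in range(-90,130,4):
        q=A[(A[:,0]>=a)&(A[:,0]<a+4)][:,2]
        if len(q):print(a+2,len(q),np.percentile(q,[5,25,50,75,95]))
E
```

```text
side 908
-68 10 [-35.6 -34.8 -33.5 -32.3 -31.6]
-64 169 [-41.4 -38.1 -35.2 -32.4 -29.6]
-60 172 [-50.  -46.5 -43.8 -41.  -37. ]
-56 127 [-54.9 -53.  -51.2 -48.8 -45.2]
-52 52 [-55.8 -55.  -54.5 -53.9 -52.4]
-48 22 [-54.8 -54.1 -53.8 -53.2 -52.9]
-44 22 [-53.6 -52.9 -52.5 -51.7 -51.6]
-40 20 [-52.4 -51.3 -51.2 -50.5 -49.9]
-36 13 [-49.8 -49.7 -49.3 -48.9 -48.4]
-32 15 [-47.9 -47.5 -46.9 -46.5 -45.7]
-28 16 [-46.3 -45.8 -45.4 -44.8 -44.4]
-24 16 [-44.6 -44.2 -44.  -43.3 -42.7]
-20 14 [-42.6 -42.2 -41.8 -41.2 -40.9]
-16 12 [-40.6 -39.7 -39.2 -38.4 -38. ]
-12 20 [-39.6 -39.1 -38.6 -37.9 -37.1]
-8 21 [-71.9 -38.5 -36.5 -35.4 -34.8]
-4 7 [-36.7 -35.7 -34.3 -33.8 -33.5]
0 9 [-32.3 -32.1 -31.9 -31.5 -31.2]
4 13 [-30.6 -30.4 -30.1 -29.5 -28.7]
8 9 [-28.7 -28.5 -28.3 -28.  -27.9]
12 18 [-27.5 -27.2 -26.6 -26.3 -25.7]
16 12 [-25.6 -25.3 -24.9 -24.6 -23.9]
20 12 [-23.6 -23.  -22.8 -22.5 -22. ]
24 12 [-21.6 -21.5 -21.1 -20.8 -20.1]
28 17 [-20.  -19.7 -19.4 -19.  -18.7]
32 7 [-18.1 -17.7 -17.3 -17.1 -16.9]
36 15 [-16.8 -16.2 -15.4 -14.9 -14.6]
40 11 [-14.5 -14.4 -13.8 -13.4 -13. ]
48 1 [-8.7 -8.7 
[... 229 characters left out ...]

88 4 [13.3 14.3 15.2 15.6 15.6]
92 1 [15.5 15.5 15.5 15.5 15.5]
top 690
24 6 [-21.8 -20.1 -20.  -19.1 -18.2]
28 33 [-21.5 -19.9 -18.9 -17.3 -16.3]
32 45 [-19.7 -17.7 -17.3 -16.2 -15.1]
36 71 [-17.7 -16.5 -15.  -14.2 -12.2]
40 66 [-17.2 -14.4 -13.2 -12.  -10.1]
44 75 [-14.7 -12.7 -11.9 -10.6  -9.2]
48 63 [-12.6 -10.8  -9.7  -8.7  -6.3]
52 32 [-9.4 -8.  -7.3 -6.3 -5.5]
56 19 [-9.  -7.1 -6.4 -4.4 -2.1]
60 3 [-5.7 -5.5 -5.3 -4.5 -3.9]
76 3 [11.  11.8 12.8 15.2 17.1]
80 30 [ 6.8  9.5 11.2 12.7 15.4]
84 40 [ 8.9 10.2 12.  13.4 17.1]
88 52 [ 9.8 12.  14.3 16.6 19.4]
92 40 [11.1 13.4 15.6 16.8 24.5]
96 46 [18.3 20.4 21.7 23.3 25.4]
100 44 [20.3 21.9 23.5 26.3 28. ]
104 22 [21.9 22.7 24.5 25.9 29.2]
```

Measured tilt is 25° and 30° is needed, so I'll go back to the tub rim for another 5°.

```bash
python3 -m inch '[[1,0.035,0.006,0,0],[1,0.07,0.012,0,0],[1,0.105,0.018,0,0],[1,0.135,0.026,0,0],[1,0.15,0.03,0,0]]'; python3 -m inch '[[1,0.035,0.008,0,6.5],[1,0.07,0.016,0,13],[1,0.105,0.023,0,19.5],[1,0.13,0.028,0,26],[1,0.1455,0.0307,0,32]]'; python3 -m inch '[[1,0,0,0.03,0],[1,0,0,0.07,0],[1,0,0,0.1,0],[1,0,0,0.115,0],[1,0,0,0.125,0]]';python3 -m inch '[[1,0,0,0,0]]'
python3 - <<'E'
from h import *
np.set_printoptions(precision=4,suppress=True)
s=ctrl.get_state();Rt=R.from_quat(s["tcp_rot"]).as_matrix();print(Rt[:,0],Rt.T@(np.array([.5766,.1556,.1073])-s["eef_pos"]))
E
```

```text
time: 16.15
eef_pos: [0.5542, 0.0136, 0.2466]
tcp_rot: [0.689, 0.725, 0.001, -0.0]
contact_force: [-0.3, -0.0, -2.9]
opening: 0.384
finger_force: 72.9
time: 16.57
eef_pos: [0.5776, 0.1602, 0.2464]
tcp_rot: [0.863, 0.504, 0.0, -0.0]
contact_force: [-0.2, -0.7, -2.6]
opening: 0.387
finger_force: 72.9
time: 16.98
eef_pos: [0.5756, 0.1571, 0.1178]
tcp_rot: [0.863, 0.506, -0.003, -0.001]
contact_force: [-0.9, -0.2, -2.2]
opening: 0.39
finger_force: 72.8
time: 17.07
eef_pos: [0.5761, 0.1569, 0.1184]
tcp_rot: [0.863, 0.506, -0.002, -0.001]
contact_force: [-0.8, 0.5, -3.3]
opening: 0.387
finger_force: 72.8
[ 0.4885  0.8725 -0.0031] [-0.0008  0.0012  0.0111]
```

```bash
python3 -m inch '[[1,0,0,0.006,0],[1,0,0,0.012,0],[1,0,0,0.0135,0]]' 20; python3 -m inch '[[0.615,0,0,0,0]]' 20; python3 -m inch '[[0.605,0,0,0,0]]' 20;python3 -m inch '[[1,0,0,0.0,0],[1,0,0,0.001,0]]' 20
```

```text
time: 17.32
eef_pos: [0.5785, 0.1567, 0.1085]
tcp_rot: [0.863, 0.505, 0.001, 0.0]
contact_force: [-0.2, 0.4, -3.4]
opening: 0.391
finger_force: 72.8
time: 17.4
eef_pos: [0.5782, 0.1567, 0.1083]
tcp_rot: [0.863, 0.505, 0.0, 0.0]
contact_force: [0.0, -0.2, -2.5]
opening: 0.391
finger_force: 72.8
time: 17.48
eef_pos: [0.5784, 0.1567, 0.1086]
tcp_rot: [0.863, 0.505, 0.001, 0.0]
contact_force: [0.2, 0.2, -2.5]
opening: 0.396
finger_force: 15.5
time: 17.65
eef_pos: [0.5784, 0.1567, 0.1077]
tcp_rot: [0.863, 0.505, 0.001, 0.0]
contact_force: [-0.4, 0.2, -2.6]
opening: 0.394
finger_force: 22.3
```

```bash
python3 -m inch '[[1,0,0,0.002,0],[1,0,0,0.002,0]]' 20; python3 -m inch '[[1,0,0,0.002,0],[1,0,0,0.002,0]]' 20; python3 -m inch '[[1,0,0,0.002,0],[1,0,0,0.002,0]]' 20
python3 - <<'E'
from h import *
np.set_printoptions(precision=1,suppress=True,linewidth=150)
s=ctrl.get_state();T=R.from_quat(s["tcp_rot"]).as_matrix()
for n in("side",):
        p=ctrl.read_camera(n);L=(cloud(p)-s["eef_pos"])@T*1e3
        m=(abs(L[...,1])<11)&(L[...,0]>-75)&(L[...,0]<40)&(L[...,2]>-66)&(L[...,2]<0);A=L[m]
        for a in range(-75,40,4):
            q=A[(A[:,0]>=a)&(A[:,0]<a+4)][:,2]
            if len(q):print(a+2,len(q),np.percentile(q,[5,50,95]),end="; ")
E
```

```text
time: 17.82
eef_pos: [0.5784, 0.1566, 0.1054]
tcp_rot: [0.863, 0.505, 0.0, 0.0]
contact_force: [0.4, -0.2, -1.1]
opening: 0.398
finger_force: 22.6
time: 17.98
eef_pos: [0.5785, 0.1566, 0.1036]
tcp_rot: [0.863, 0.506, 0.001, 0.0]
contact_force: [0.1, 0.3, 1.8]
opening: 0.392
finger_force: 23.1
time: 18.15
eef_pos: [0.5785, 0.1567, 0.1013]
tcp_rot: [0.863, 0.506, 0.001, 0.0]
contact_force: [0.6, -0.1, 2.8]
opening: 0.394
finger_force: 23.4
-73 7 [-26.6 -25.7 -24.3]; -69 7 [-33.2 -25.2 -23.5]; -65 35 [-41.4 -34.4 -24.4]; -61 43 [-49.8 -41.9 -25.8]; -57 31 [-56.2 -49.6 -25.2]; -53 25 [-59.2 -54.8 -47.6]; -49 8 [-58.3 -56.5 -54.6]; -45 2 [-55.7 -55.7 -55.6]; -41 3 [-55.2 -54.6 -53.7]; -37 2 [-52.7 -52.3 -51.9]; -33 2 [-50.6 -49.8 -49. ]; -29 1 [-46.7 -46.7 -46.7]; -25 3 [-46.7 -44.4 -44.4]; -17 1 [-40.8 -40.8 -40.8]; -13 3 [-40.7 -39.  -37.7]; -9 2 [-37.6 -36.9 -36.2]; -5 2 [-35.9 -34.8 -33.8]; -1 1 [-32.1 -32.1 -32.1]; 7 1 [-26.9 -26.9 -26.9]; 11 1 [-25.5 -25.5 -25.5]; 15 1 [-21.9 -21.9 -21.9]; 19 1 [-20. -20. -20.]; 23 2 [-17.9 -17.6 -17.4]; 27 2 [-16.8 -15.9 -15. ]; 35 1 [-10.3 -10.3 -10.3];
```

```bash
python3 -m inch '[[1,0,0,0.001,0],[1,0,0,0.001,0]]' 20; python3 -m inch '[[1,0,0,0,0],[1,0,0,0,0],[1,0,0,-0.03,0],[1,0,0,-0.07,0],[1,0,0,-0.11,0]]' 70; python3 -m inch '[[1,0,0,-0.03,0],[1,-0.02,0.008,-0.03,0],[1,-0.05,0.02,-0.03,0],[1,-0.085,0.033,-0.03,0],[1,-0.12,0.046,-0.03,0]]'; python3 -m inch '[[1,-0.035,0.013,0,-6.5],[1,-0.07,0.026,0,-13],[1,-0.105,0.040,0,-19.5],[1,-0.14,0.054,0,-26],[1,-0.165,0.063,0,-32.5]]'; python3 -m inch '[[1,0,0,0,0],[1,0,0,0,0]]'
cat >> h.py <<'E'
def wandfit():
    s=ctrl.get_state();T=R.from_quat(s["tcp_rot"]).as_matrix();Q=[]
    p=ctrl.read_camera("side");L=(cloud(p)-s["eef_pos"])@T
    m=(abs(L[...,1])<.013)&(L[...,0]>-.046)&(L[...,0]<.042)&(L[...,2]>-.066)&(L[...,2]<0);A=L[m]
    c=np.polyfit(A[:,0],A[:,2],1)
    for _ in range(5):
        k=abs(A[:,2]-np.polyval(c,A[:,0]))<(.006,.004,.003,.002,.002)[_];c=np.polyfit(A[k][:,0],A[k][:,2],1)
    t=np.arctan(c[0])
    # tail end face from side, tip end from top
    d=np.array([np.cos(t),np.sin(t)]);n=np.array([np.sin(t),-np.cos(t)])
    m=(abs(L[...,1])<.012)&(L[...,0]>-.085)&(L[...,0]<.0)&(L[...,2]>-.066)&(L[...,2]<-.015);B=L[m][:,[0,2]]
    h=B@n-np.array([0,c[1]])@n; u=B@d; tail=np.median(u[(h<-.005)&(h>-.022)])
    q=ctrl.read_camera("top");M=(cloud(q)-s["eef_pos"])@T
    yy=M[(abs(M[...,1])<.03)&(M[...,0]>.03)&(M[...,0]<.055)&(M[...,2]>-.03)&(M[...,2]<.03)][:,1]
    base=np.array([0,c[1]])-np.array([0,c[1]])@d*d -.015*n   # axis foot, u measured from origin
    tip=base+(tail+.180)*d
    G=T@np.array([tip[0],yy.mean() if len(yy) else 0,tip[1]])+s["eef_pos"]
    w=T@np.array([d[0],0,d[1]])
    return s,T,np.rad2deg(t),k.sum(),tail,tip,G,w,(yy.min(),yy.max()) if len(yy) else None
E
python3 - <<'E'
from h import *
np.set_printoptions(precision=4,suppress=True)
s,T,t,k,tail,tip,G,w,yy=wandfit();print(s["eef_pos"],t,k,tail,"tip tool xz",tip,"tip world",G,"dir",w,yy,"heading",np.rad2deg(np.arctan2(T[1,0],T[0,0])))
P=np.array([.5253,-.0277,.115]);n=np.array([.0546*.866,-.9985*.866,.5])
print("to 15mm outside plate_out", T.T@(P+.015*n-G), "axis n in tool",T.T@n)
E
```

```text
time: 18.37
eef_pos: [0.5784, 0.1566, 0.1001]
tcp_rot: [0.863, 0.506, 0.001, 0.0]
contact_force: [1.3, -0.3, 2.1]
opening: 0.397
finger_force: 23.7
time: 18.78
eef_pos: [0.5751, 0.1566, 0.2069]
tcp_rot: [0.863, 0.505, -0.004, -0.002]
contact_force: [2.0, 0.6, -2.5]
opening: 0.387
finger_force: 72.2
time: 19.2
eef_pos: [0.5575, 0.0291, 0.2377]
tcp_rot: [0.863, 0.506, -0.001, -0.001]
contact_force: [0.6, 0.8, -3.2]
opening: 0.386
finger_force: 72.5
time: 19.62
eef_pos: [0.5318, -0.1474, 0.2376]
tcp_rot: [0.686, 0.728, -0.001, -0.002]
contact_force: [0.2, 0.9, -2.5]
opening: 0.387
finger_force: 72.3
time: 19.78
eef_pos: [0.5323, -0.1459, 0.2377]
tcp_rot: [0.689, 0.725, -0.0, -0.002]
contact_force: [-0.4, 0.7, -3.2]
opening: 0.385
finger_force: 72.3
[ 0.5323 -0.1459  0.2377] 30.47220703383992 91 -0.0746525359611373 tip tool xz [0.0975 0.042 ] tip world [ 0.5235 -0.0486  0.196 ] dir [-0.0462  0.8621 -0.5046] (np.float64(-0.016413800807857544), np.float64(0.01677594298412671)) heading 92.96224052968874
to 15mm outside plate_out [0.0075 0.0032 0.0735] axis n in tool [-0.8646  0.001  -0.5025]
```

```bash
python3 -m inch '[[1,0.002,0,0.03,0],[1,0.005,-0.001,0.055,0],[1,0.0075,-0.001,0.07,0],[1,0.0075,-0.001,0.0735,0],[1,0.0075,-0.001,0.0735,0]]' 70; python3 -m inch '[[1,0,0,0,0],[1,0,0,0,0],[1,0,0,0,0]]'
python3 - <<'E'
from h import *
np.set_printoptions(precision=4,suppress=True)
s,T,t,k,tail,tip,G,w,yy=wandfit();s2=ctrl.get_state();print(s["eef_pos"],s2["eef_pos"],s["contact_force"],s2["contact_force"],t,k,"tip tool xz",tip,"dir",w,yy)
tp=s2["eef_pos"]+T@[tip[0],0,tip[1]]
P=np.array([.5253,-.0277,.115]);n=np.array([.0546*.866,-.9985*.866,.5]);d=tp-P
print("tip",tp,"along n",d@n,"lateral",d@[-.9985,-.0546,0],"up plate",d@np.cross(n,[-.9985,-.0546,0]))
E
```

```text
time: 20.3
eef_pos: [0.5312, -0.1359, 0.1644]
tcp_rot: [0.686, 0.727, -0.001, -0.002]
contact_force: [0.5, 0.4, -2.8]
opening: 0.388
finger_force: 72.4
time: 20.55
eef_pos: [0.5332, -0.1381, 0.1682]
tcp_rot: [0.687, 0.727, 0.001, 0.002]
contact_force: [0.2, 0.6, -2.1]
opening: 0.388
finger_force: 72.4
[ 0.5332 -0.1381  0.1682] [ 0.5328 -0.1381  0.1677] [ 0.2346  0.5797 -2.0876] [-0.1529 -0.955  -3.339 ] 30.499341704246383 123 tip tool xz [0.0974 0.042 ] dir [-0.0471  0.8595 -0.5089] (np.float64(-0.016792508893313407), np.float64(0.01748935779469147))
tip [ 0.5275 -0.0409  0.1255] along n 0.016803143978097276 lateral -0.0014445346284902958 up plate -0.002438848793759007
```

```bash
python3 -m inch '[[1,0.005,-0.001,0.004,0],[1,0.011,-0.0015,0.0075,0],[1,0.0155,-0.0015,0.01,0],[1,0.0175,-0.0015,0.0115,0],[1,0.0175,-0.0015,0.0115,0]]' 70; for i in 1 2 3; do python3 -m inch '[[1,0.0013,0,0.00075,0],[1,0.0013,0,0.00075,0]]'; done
```

```text
time: 21.07
eef_pos: [0.5291, -0.1195, 0.154]
tcp_rot: [0.687, 0.727, -0.0, -0.001]
contact_force: [0.4, -1.0, -1.5]
opening: 0.383
finger_force: 72.4
time: 21.23
eef_pos: [0.5296, -0.119, 0.154]
tcp_rot: [0.687, 0.727, -0.0, -0.0]
contact_force: [-0.0, -0.2, -3.1]
opening: 0.388
finger_force: 72.4
time: 21.4
eef_pos: [0.5296, -0.1178, 0.1533]
tcp_rot: [0.687, 0.727, 0.0, 0.0]
contact_force: [-0.2, -0.1, -4.2]
opening: 0.384
finger_force: 72.4
time: 21.57
eef_pos: [0.5294, -0.1164, 0.1525]
tcp_rot: [0.687, 0.727, 0.0, -0.0]
contact_force: [-0.7, 0.1, -2.9]
opening: 0.385
finger_force: 72.4
```

```bash
for i in 1 2 3; do python3 -m inch '[[1,0.0013,0,0.00075,0],[1,0.0013,0,0.00075,0]]'; done
```

```text
time: 21.73
eef_pos: [0.5293, -0.1151, 0.1517]
tcp_rot: [0.687, 0.727, 0.0, -0.0]
contact_force: [0.9, 0.5, -2.1]
opening: 0.388
finger_force: 72.4
time: 21.9
eef_pos: [0.5294, -0.1142, 0.1512]
tcp_rot: [0.687, 0.727, -0.0, 0.0]
contact_force: [-0.4, -1.3, -1.4]
opening: 0.385
finger_force: 72.4
time: 22.07
eef_pos: [0.5294, -0.1131, 0.1507]
tcp_rot: [0.687, 0.727, -0.0, 0.001]
contact_force: [-0.8, -2.8, -1.3]
opening: 0.39
finger_force: 72.5
```

```bash
python3 -m inch '[[1,0.0004,0,0.0002,0],[1,0.0004,0,0.0002,0],[1,0.0004,0,0.0002,0],[1,0.0004,0,0.0002,0],[1,0.0004,0,0.0002,0]]' | grep -E "pos|contact"; for i in 1 2 3 4 5; do python3 -m inch '[[1,0,0,0,0],[1,0,0,0,0],[1,0,0,0,0],[1,0,0,0,0],[1,0,0,0,0]]' | grep -E "pos|contact"; done
python3 - <<'E'
from h import *
np.set_printoptions(precision=4,suppress=True)
p=ctrl.read_camera("side");q=ctrl.read_camera("top")
a=cv2.cvtColor(q["pixels"],cv2.COLOR_RGB2BGR)[200:310,220:380];b=cv2.cvtColor(p["pixels"],cv2.COLOR_RGB2BGR)[150:260,230:390]
cv2.imwrite("pics/hold.png",np.hstack([cv2.resize(a,None,fx=2.5,fy=2.5),cv2.resize(b,None,fx=2.5,fy=2.5)]))
s,T,t,k,tail,tip,G,w,yy=wandfit();print(t,w,tip,yy,s["time"])
E
```

```text
eef_pos: [0.5293, -0.1125, 0.1503]
contact_force: [-0.7, -3.1, -0.9]
eef_pos: [0.5293, -0.1124, 0.1502]
contact_force: [0.1, -3.9, -1.4]
eef_pos: [0.5293, -0.1123, 0.1502]
contact_force: [0.3, -4.3, -1.7]
eef_pos: [0.5293, -0.1122, 0.1502]
contact_force: [1.0, -3.1, -0.8]
eef_pos: [0.5293, -0.1123, 0.1501]
contact_force: [0.7, -3.6, -0.8]
eef_pos: [0.5292, -0.1122, 0.1501]
contact_force: [1.1, -4.2, -0.8]
30.54502749550895 [-0.0483  0.8599 -0.5082] [0.0977 0.0422] (np.float64(-0.016474588251004882), np.float64(0.015673060931535008)) 24.6667
```

View pics/hold.png

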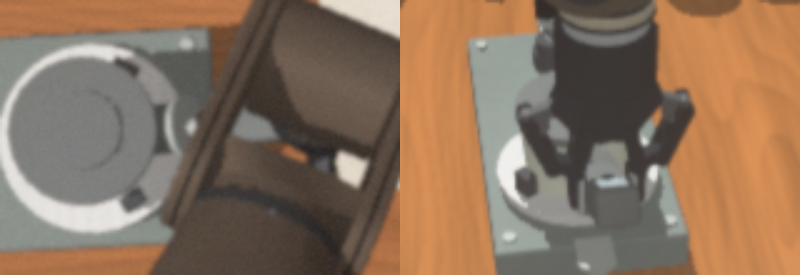

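The tip sits mid-plate and was held at about 4 N for over 2.5 s. Now I'll retreat and take the wand back to the rest.

```bash
python3 -m inch '[[1,-0.005,0,-0.003,0],[1,-0.015,0,-0.009,0],[1,-0.0346,0,-0.02,0],[1,-0.065,0,-0.03,0],[1,-0.1,0,-0.03,0]]' | grep -E "pos|contact"; python3 -m inch '[[1,-0.03,0.003,0,-3],[1,-0.055,0.006,0,-6],[1,-0.075,0.009,0.015,-9],[1,-0.0905,0.0106,0.04,-9.7],[1,-0.0905,0.0106,0.06,-9.7]]'; python3 -m inch '[[1,0,0,0,0],[1,0,0,0,0]]'
python3 - <<'E'
from h import *
np.set_printoptions(precision=4,suppress=True)
s=ctrl.get_state();Rt=R.from_quat(s["tcp_rot"]).as_matrix();print(Rt.T@(np.array([.5497,-.3024,.066])-s["eef_pos"]),np.rad2deg(np.arctan2(Rt[1,0],Rt[0,0])))
E
```

```text
eef_pos: [0.5355, -0.2122, 0.1824]
contact_force: [1.5, -0.0, -2.7]
time: 25.6
eef_pos: [0.5504, -0.3052, 0.1195]
tcp_rot: [0.624, 0.781, 0.0, 0.0]
contact_force: [-0.1, 0.5, -3.6]
opening: 0.384
finger_force: 72.3
time: 25.77
eef_pos: [0.549, -0.3009, 0.118]
tcp_rot: [0.623, 0.782, 0.0, -0.003]
contact_force: [0.1, -0.5, -3.0]
opening: 0.388
finger_force: 72.2
[-0.0019  0.0005  0.052 ] 102.8812573097541
```

```bash
python3 -m inch '[[1,-0.002,0,0.02,0],[1,-0.002,0,0.04,0],[1,-0.002,0,0.05,0],[1,-0.002,0,0.05,0]]' 20|grep -E "pos|contact"; python3 -m inch '[[0.615,0,0,0,0],[0.605,0,0,0,0],[1,0,0,0,0],[1,0,0,0,0]]' 20|grep -E "pos|contact|finger"; for i in 1 2 ; do python3 -m inch '[[1,0,0,0.003,0],[1,0,0,0.005,0],[1,0,0,0.005,0]]' 20|grep -E "pos|contact|finger"; done
```

```text
eef_pos: [0.5498, -0.3023, 0.0685]
contact_force: [-0.4, -0.3, -3.2]
eef_pos: [0.5518, -0.3043, 0.0718]
contact_force: [-0.2, 0.3, -2.9]
finger_force: 22.0
eef_pos: [0.5506, -0.3035, 0.0646]
contact_force: [0.1, -0.1, -3.7]
finger_force: 22.0
eef_pos: [0.5515, -0.3056, 0.0618]
contact_force: [-1.8, -3.6, 3.6]
finger_force: 22.8
```

```bash
for i in 1 2 3; do python3 -m inch '[[1,0,0,0.003,0],[1,0,0,0.006,0],[1,0,0,0.006,0]]' 20|grep -E "pos|contact|finger"; done
python3 - <<'E'
from h import *
np.set_printoptions(precision=4,suppress=True)
s,T,t,k,tail,tip,G,w,yy=wandfit();print(t,k,s["eef_pos"],tail,tip,s["time"])
E
```

```text
eef_pos: [0.5522, -0.3053, 0.0559]
contact_force: [0.4, 0.3, 1.4]
finger_force: 22.3
eef_pos: [0.5513, -0.3035, 0.0478]
contact_force: [1.3, -1.2, 2.9]
finger_force: 22.2
eef_pos: [0.5511, -0.3037, 0.0416]
contact_force: [1.4, -1.3, 1.9]
finger_force: 22.1
13.024107671087712 313 [ 0.5511 -0.3037  0.0416] -0.07040240275291762 [0.1103 0.0096] 27.6833
```

```bash
for i in 1 2; do python3 -m inch '[[1,0,0,0.003,0],[1,0,0,0.005,0],[1,0,0,0.005,0]]' 20|grep -E "pos|contact|finger"; done
python3 - <<'E'
from h import *
np.set_printoptions(precision=4,suppress=True)
s,T,t,k,tail,tip,G,w,yy=wandfit();print(t,k,s["eef_pos"],tail,tip,s["time"],yy)
E
```

```text
eef_pos: [0.551, -0.3042, 0.037]
contact_force: [1.2, -2.6, 1.9]
finger_force: 22.1
eef_pos: [0.551, -0.3041, 0.0319]
contact_force: [2.0, -2.4, 3.1]
finger_force: 22.2
3.7409896360217214 323 [ 0.551  -0.3041  0.0319] -0.06787715082187216 [ 0.113  -0.0091] 28.2833 (np.float64(0.01036259248942468), np.float64(0.029933779115095448))
```

```bash
python3 -m inch '[[1,0,0,0.0015,0],[1,0,0,0.0025,0],[1,0,0,0.0025,0]]' 20|grep -E "pos|contact|finger"; python3 -m inch '[[0.6,0,0,0,0],[0.55,0,0,0,0],[0.4,0,0,0,0],[0.1,0,0,0,0],[0,0,0,0,0]]'|grep -E "pos|contact|opening";  python3 -m inch '[[0,0,0,0,0],[0,0,0,0,0],[0,0,0,-0.02,0],[0,0,0,-0.05,0],[0,0,0,-0.09,0]]'|grep -E "pos|contact|opening"; python3 -m inch '[[0,-0.03,0,-0.04,0],[0,-0.06,0,-0.08,0],[0,-0.1,0,-0.1,0],[0,-0.13,0,-0.1,0],[0,-0.16,0,-0.1,0]]'|grep -E "pos|contact|opening"
python3 - <<'E'
from h import *
np.set_printoptions(precision=4,suppress=True)
p=ctrl.read_camera("side");q=ctrl.read_camera("top")
for n,c in(("top",q),("side",p)):
    P=cloud(c).reshape(-1,3);m=(P[:,2]>.05)&(P[:,2]<.068)&(abs(P[:,0]-.54)<.06)&(P[:,1]<-.19)&(P[:,1]>-.40);r=cv2.minAreaRect((P[m][:,:2]*1000).astype(np.float32));print(n,"wand",r,P[m].mean(0))
    m=(P[:,2]>.057)&(P[:,2]<.064)&(abs(P[:,0]-.54)<.06)&(P[:,1]<-.22)&(P[:,1]>-.40);A=np.c_[P[m],np.ones(m.sum())];print("handle z",np.percentile(P[m][:,2],[5,50,95]),cv2.minAreaRect((P[m][:,:2]*1000).astype(np.float32)))
    for k in("tumbler","dish","magnifier","plate_out","wand"):
        print(k,[(np.round(r["at"],1),round(r["score"],2)) for r in ctrl.tip_of(k,c)[:2]])
a=cv2.cvtColor(q["pixels"],cv2.COLOR_RGB2BGR)[110:310,220:500];b=cv2.cvtColor(p["pixels"],cv2.COLOR_RGB2BGR)[150:430,230:430]
cv2.imwrite("pics/end.png",np.hstack([cv2.resize(a,(560,400)),cv2.resize(b,(286,400))])[:, :800])
print(ctrl.get_state()["time"])
E
```

```text
eef_pos: [0.551, -0.3041, 0.0297]
contact_force: [1.0, -4.0, 4.0]
finger_force: 22.4
eef_pos: [0.55, -0.3025, 0.0283]
contact_force: [0.4, -0.1, -0.6]
opening: 0.856
eef_pos: [0.5487, -0.302, 0.1167]
contact_force: [0.7, -0.8, 0.4]
opening: 1.002
eef_pos: [0.5882, -0.4627, 0.2251]
contact_force: [0.0, 0.3, 0.1]
opening: 1.002
top wand ((540.3052368164062, -283.738037109375), (55.27738571166992, 181.2277069091797), 9.918158531188965) [ 0.5482 -0.2908  0.0591]
handle z [0.0575 0.0602 0.063 ] ((549.3240356445312, -293.6739196777344), (33.96915817260742, 154.0070037841797), 12.488819122314453)
tumbler [(array([303.3, 148.7]), 0.95)]
dish [(array([354.7, 146.6]), 0.6)]
magnifier [(array([459. , 176.8]), 0.8)]
plate_out []
wand [(array([430.5, 240.7]), 0.72), (array([373.9, 350.6]), 0.58)]
side wand ((545.5110473632812, -283.0509338378906), (34.62736129760742, 181.18028259277344), 12.922673225402832) [ 0.5425 -0.2938  0.0579]
handle z [0.0575 0.0595 0.0616] ((547.743896484375, -295.55548095703125), (32.93920135498047, 153.79803466796875), 11.552282333374023)
tumbler []
dish [(array([414. , 285.2]), 0.63)]
magnifier [(array([413.4, 377.4]), 0.74)]
plate_out [(array([306.3, 220.3]), 0.67)]
wand [(array([247.7, 422.9]), 0.66), (array([332.1, 341. ]), 0.62)]
30.4833
```

View pics/end.png

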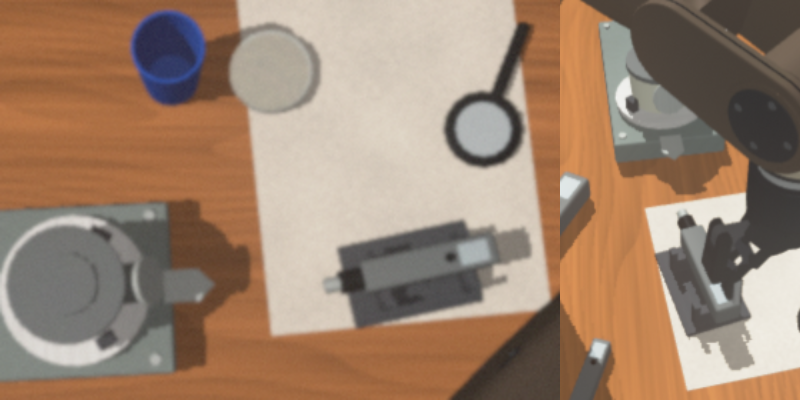

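The wand (410,265) lies level in its rest, about 3.5 mm from where it started. The plate (148,282) stands over the pointer, the cup, dish and magnifier are untouched, and the arm is clear, so I'm handing in.

```bash
python3 -m inch '[[0,0,0,0,0],[0,0,0,0,0],[0,0,0,0,0]]'|grep contact; python3 -c "
from plant import ctrl
print(ctrl.sign_off())"
```

```text
contact_force: [-0.2, -1.6, -0.5]
the job is handed in; nothing more can be done
None
```

The job is handed in: the plate stands over the pointer, the wand tip was held square on the plate's middle at about 4 N for over 2.5 s, and the wand is back level in its rest, about 3.5 mm from where it started; the cup, dish and magnifier are still in place.

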